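# Crank the sample rack under the reading arch

## Robot

A 6-joint arm with a two-finger parallel gripper is mounted at the origin on the work surface. World frame = base frame: x ahead of the robot, y to its left, z up, the work surface at z = 0. Lengths are in m, angles in rad, forces in N, time in s.
With the tool pointing down it reaches from about 0.275 to 0.975 m from the base axis. Payload 8.4 kg.
Tool frame: the origin (TCP) lies at the very end of the fingers, on their centre line; the grasp point (between the pads) lies 19 mm behind it (manip.grip_point_offset is the distance from the TCP to the grasp point, in m); z points along the fingers, y is the line along which they close (so a half turn about z gives the same grasp; the last joint's range is limited). The gripper opens to 92 mm and grips with 3 to 60 N. Pads are 20 mm wide; open, the fingers measure 128 mm over their backs; the gripper's body (75 mm by 189 mm) begins 69 mm behind the grasp point.
Start: joints at [1.189, 0.353, 1.633, -0, 1.155, -0.002], TCP at [0.232, 0.58, 0.215] pointing down, gripper open.
Joint ranges: [-2.63, 2.63], [-0.92, 2.1], [0.06, 2.66], [-1.3, 4.44], [0, 2.69], [-3.02, 3.02]. Speed limits (rad/s): [2.22, 2.22, 2.79, 3.14, 3.14, 3.14].

## Interface

Orientations are given as a 3x3 rotation matrix whose columns are the frame's x, y, z axes.
In Python, from station import manip gives the robot as it stands. The module is installed in compiled form; this text tells all that it offers. Calls block until the motion is done:
- manip.goto(position, orientation): joint-space move of the TCP to a pose.
- manip.line_to(position, attitude=None, vel=0.15): straight line of the TCP; attitude=None keeps the orientation; vel is the mean speed in m/s.
- manip.move_j(angles): joint-space move.
- manip.move_gripper(opening, f_grip=None): finger opening in m; f_grip is the grip in N (None keeps the last); returns when the fingers have stopped.
- manip.dwell(seconds).
- manip.solve_ik(position, orientation): joint angles nearest the present ones, or None.
- manip.get_obs(): the state.
- manip.grab_frame(name): name is "side" or "top"; returns a dict with "img" (384x512x3 uint8, red, green, blue), "z_map" (384x512 float32, m along the optical axis (not along the pixel's ray), 0 where there is no reading), "fx", "fy", "cx", "cy" (pixels), "k1" (the pictures are not rectified: a ray, as slopes to the right and down, at radius r is drawn at 1 + k1 r^2 times it, then the intrinsics apply), "pose" (4x4, takes a point from camera to world coordinates). Camera axes: x right, y up, looking along -z (the intrinsics and any distortion apply to the point x, -y, -z); pixel columns grow to the right and rows downward; lengths in m; the calibration is good to about 2 mm. A picture is of the moment at which its call begins.
A pose or a line that the arm cannot do raises manip.Unreachable and nothing moves.
- manip.finish_job(): hands the job in; it is judged then, once.
The state is a dict: "time": time; "joint_positions": joint angles; "joint_vel": joint speeds; "joint_torque": joint torques, N m; "position": TCP position; "tool_rot": TCP orientation; "force": force on the tool from outside, world axes, zero at the start; "moment": the same for the moment, N m; "opening": finger opening in m; "gripper_force": force on a finger pad.
Only numpy, scipy, OpenCV 4.12 (cv2) and the standard library are available. Lean on these libraries where they do the work, as an engineer would, in place of code of your own. Each camera call takes 0.05 s, during which the arm holds its last target. There are 200 camera calls.

## Task

Turn the crank handwheel of the sample shuttle clockwise (seen from above) until the tube rack on its track stands centred under the reading arch, then let go. Move the rack only with the handwheel: do not push the rack itself.

Things in the scene. Friction and masses are not known exactly. Their poses are not given: they have to be found in the camera images.
- shuttle: bench device: base plate 160 x 600 x 12 mm, white 120 mm square drive box at one end; flat three-spoked steel handwheel on it, 134 mm across, rim top 101 mm, hub top 106 mm above the bench. Fixed; origin on the bench under the wheel's upright axis, z up; the track runs from the wheel along -y. Wheel turns with 2 to 3 N at the grip and stays put. The small clamp wheel nearby is not part of it.
- crank_grip (a point): middle of the handwheel's crank grip: an upright black barrel 24 mm across, 52 mm tall, on the rim 60 mm from the wheel's axis, from 104 to 156 mm above the bench; this point is at 130 mm. The barrel spins loosely on its pin, so it can be held from above in one unchanged direction and carried round the circle.
- rack: carriage on the track: dark plate 100 mm wide, 130 mm long (along the track), with 15 red-capped tubes, tops 138 mm above the bench. Origin at bench height under its centre; axes as the shuttle's. One full clockwise turn of the handwheel (seen from above) moves it 120 mm along shuttle +y, towards the wheel; anticlockwise moves it away. It starts beyond the arch.
- arch: fixed reading arch across the track: two aluminium posts 144 mm apart, crossbar 24 mm wide, top 196 mm above the bench, 250 to 320 mm from the wheel's axis. Origin at bench height under the crossbar's middle; axes as the shuttle's. The rack is centred when its origin is level with this one along the track (shuttle y).

How it is judged:
By the outcome, as a careful person would: the job done as asked, in the order asked, and still so for the second after the job is handed in, with the robot touching nothing.
It also fails if it takes over 56 s, if anything falls off the work surface, if the arm or the gripper's body presses on something with over 40 N, if the wrist force passes 120 N, or if a joint passes its speed limit or range.

## Working session

There is one attempt and no reset: what is moved stays moved. The work goes in short steps, each a Python script; the robot and the scene stay as the last script left them, time stands still between calls to the robot, and variables do not carry over. Pictures are saved under pics/ and viewed, at most 10 in all, crops included, and the job is handed in when it is done.

```bash
mkdir -p pics; cat > h.py <<'E'
import numpy as np, cv2
from station import manip
def world(f):
    """per-pixel world points from z_map"""
    h,w=f["z_map"].shape
    u,v=np.meshgrid(np.arange(w),np.arange(h))
    return pts(f,u,v,f["z_map"])
def slopes(f,u,v):
    K=np.array([[f["fx"],0,f["cx"]],[0,f["fy"],f["cy"]],[0,0,1]])
    a=(np.asarray(u,float)-f["cx"])/f["fx"]; b=(np.asarray(v,float)-f["cy"])/f["fy"]
    x,y=a.copy(),b.copy()
    for _ in range(20):
        s=1+f["k1"]*(x*x+y*y); x,y=a/s,b/s
    return x,y
def pts(f,u,v,z):
    x,y=slopes(f,u,v); P=np.asarray(f["pose"])
    c=np.stack([x*z,-y*z,-np.asarray(z)*np.ones_like(x)],-1)
    return c@P[:3,:3].T+P[:3,3]
def onplane(f,u,v,h):
    P=np.asarray(f["pose"]); x,y=slopes(f,u,v)
    d=np.stack([x,-y,-np.ones_like(x)],-1)@P[:3,:3].T
    return P[:3,3]+d*((h-P[2,3])/d[...,2])[...,None]
def save(f,n): cv2.imwrite("pics/"+n,cv2.cvtColor(f["img"],cv2.COLOR_RGB2BGR))
E
python3 - <<'E'
from h import *
for n in("top","side"):
    f=manip.grab_frame(n); save(f,n+"0.png"); print(n,f["k1"],f["fx"],np.round(f["pose"],3).tolist(),(f["z_map"]>0).mean())
o=manip.get_obs(); print(o["time"],o["force"],np.round(o["tool_rot"],3).tolist())
E
```

```text
top -0.09626440443581429 356.03397562429075 [[0.005, 0.989, -0.145, 0.45], [-1.0, 0.004, -0.009, -0.05], [-0.008, 0.145, 0.989, 0.826], [0.0, 0.0, 0.0, 1.0]] 0.9959818522135416
side -0.09997204928019265 487.70744985230715 [[0.972, 0.124, -0.199, 0.344], [-0.234, 0.483, -0.844, -0.999], [-0.008, 0.867, 0.499, 0.7], [0.0, 0.0, 0.0, 1.0]] 0.995269775390625
0.1 [0.60692458 0.84177506 0.31644676] [[-0.929, 0.371, -0.0], [0.371, 0.929, -0.001], [-0.0, -0.001, -1.0]]
```

View pics/top0.png

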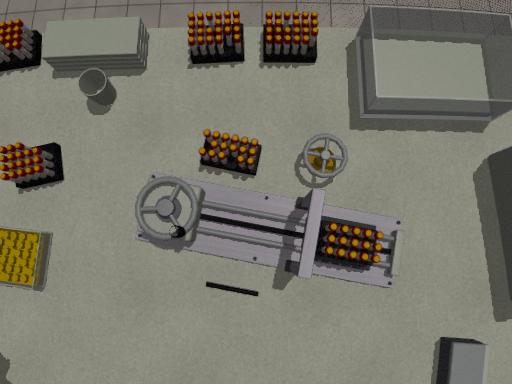

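View pics/side0.png

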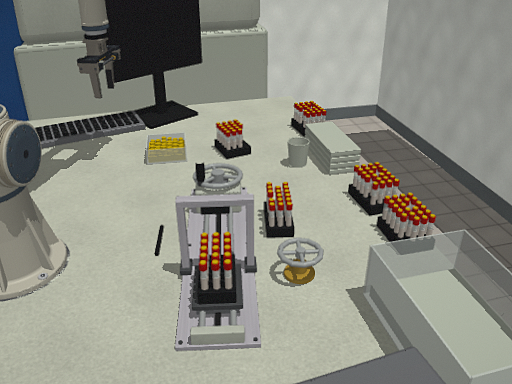

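The top view shows the wheel hub at about (166,208), the black grip at (176,231), the arch bar around (313,233) and the rack caps around (354,243). The side view shows the same layout, with the clamp wheel at (299,252) as a decoy. Next I measure these from colour and depth.

```bash
cat > meas.py <<'E'
from h import *
def caps(f,W,axis,o):
    """cap centroids in shuttle frame"""
    hsv=cv2.cvtColor(f["img"],cv2.COLOR_RGB2HSV)
    m=((hsv[...,0]<25)|(hsv[...,0]>170))&(hsv[...,1]>150)&(hsv[...,2]>90)&(abs(W[...,2]-.136)<.008)
    q=W[m][:,:2]-o; y=q@axis; x=q@np.array([axis[1],-axis[0]])
    k=(abs(x)<.05)&(y<-.1)&(y>-.5)
    return x[k],y[k],m
E
python3 - <<'E'
from meas import *
f=manip.grab_frame("top"); W=world(f); Z=W[...,2]
v,u=np.indices(Z.shape)
R=(u>125)&(u<210)&(v>165)&(v<250)
rim=W[R&(abs(Z-.099)<.006)]
# circle fit with outer radius: minEnclosingCircle + algebraic
c,r=cv2.minEnclosingCircle(rim[:,:2].astype(np.float32)*1000); print("rim enc",c,r,len(rim),np.median(rim[:,2]))
hub=W[R&(np.hypot(u-166,v-208)<8)]; print("hub",np.median(hub,0))
g=W[R&(Z>.146)]; print("grip",len(g),g.mean(0),g.min(0),g.max(0))
a=W[(u>290)&(u<335)&(v>180)&(v<285)&(Z>.185)&(Z<.21)]
rect=cv2.minAreaRect(a[:,:2].astype(np.float32)*1000); print("arch",len(a),np.median(a[:,2]),rect,a.mean(0))
E
```

```text
rim enc (519.690185546875, 144.74322509765625) 67.82943725585938 1423 0.09984716858843612
hub [0.51869973 0.14210373 0.10641739]
grip 77 [0.46318168 0.05675771 0.37106574] [ 0.44962447 -0.05000446  0.14608058] [0.48211294 0.12329683 0.82596098]
arch 1288 0.19639786254142017 ((468.1422119140625, -140.89877319335938), (24.747140884399414, 159.11962890625), 79.71553039550781) [ 0.46698607 -0.13993753  0.19614273]
```

```bash
python3 - <<'E'
from meas import *
f=manip.grab_frame("top"); W=world(f); Z=W[...,2]
v,u=np.indices(Z.shape); ok=f["z_map"]>0
g=W[(u>125)&(u<210)&(v>165)&(v<260)&(Z>.146)&(Z<.17)&ok]; print("grip",len(g),g.mean(0),g.min(0),g.max(0))
hs=f["img"].max(2); m=(hs<60)&(abs(u-177)<13)&(abs(v-231)<13); print("black",m.sum(),u[m].mean(),v[m].mean(),onplane(f,u[m].mean(),v[m].mean(),.15))
o=np.array([.5192,.1434]); ar=np.array([.4681,-.1409]); ax=(o-ar)/np.linalg.norm(o-ar); print(ax,np.linalg.norm(o-ar))
x,y,m=caps(f,W,ax,o); print("caps",len(x),x.mean(),y.mean(),x.min(),x.max(),y.min(),y.max())
a=(u>290)&(u<335)&(v>180)&(v<285)&(Z>.185)&(Z<.21); q=(W[a][:,:2]-o)@ax; print("arch y",q.min(),q.max(),q.mean())
h2=np.zeros((384,512),np.uint8);h2[m]=255
# caps by ray from blob centroids at plane .138
n,l,s,c=cv2.connectedComponentsWithStats(h2)
for i in range(1,n):
    p=onplane(f,c[i][0],c[i][1],.136)[:2]-o
    if s[i,4]>8 and c[i][0]>310 and 200<c[i][1]<280: print(s[i,4],c[i].round(1),(p@ax).round(4),(p@np.array([ax[1],-ax[0]])).round(4))
b=f["img"][190:290,280:420]; cv2.imwrite("pics/c1.png",cv2.resize(cv2.cvtColor(f["img"][160:290,120:420],cv2.COLOR_RGB2BGR),None,fx=2.6,fy=2.6,interpolation=cv2.INTER_CUBIC))
E
```

```text
grip 51 [0.46990874 0.10816121 0.15215041] [0.45928076 0.10012889 0.1468262 ] [0.4821037  0.12367817 0.15729409]
black 112 179.14285714285714 231.98214285714286 [0.46886941 0.10344875 0.15      ]
[0.17690485 0.98422796] 0.28885584640093404
caps 452 -0.0015494466290762998 -0.38056461967220834 -0.031081199807886675 0.029288635831374067 -0.43527540799506875 -0.3295719145782096
arch y -0.30117950098493557 -0.27641719791389224 -0.28811064803371833
28 [333.  226.5] -0.3364 0.0219
28 [345.2 228.1] -0.3605 0.0232
32 [356.  230.9] -0.382 0.0215
28 [368.2 233.1] -0.4064 0.0216
27 [379.4 234.8] -0.4286 0.0221
30 [331.4 238.1] -0.337 -0.0007
35 [343.  240.3] -0.3598 -0.0009
32 [354.2 242.5] -0.3819 -0.0012
27 [365.7 244.3] -0.4047 -0.0006
27 [377.9 246.9] -0.429 -0.0015
34 [329.3 249.8] -0.3365 -0.0235
36 [341. 252.] -0.3595 -0.0237
29 [352.4 253.8] -0.3818 -0.0231
18 [365.4 255.7] -0.4074 -0.0224
34 [375.8 258.4] -0.4281 -0.0239
```

View pics/c1.png

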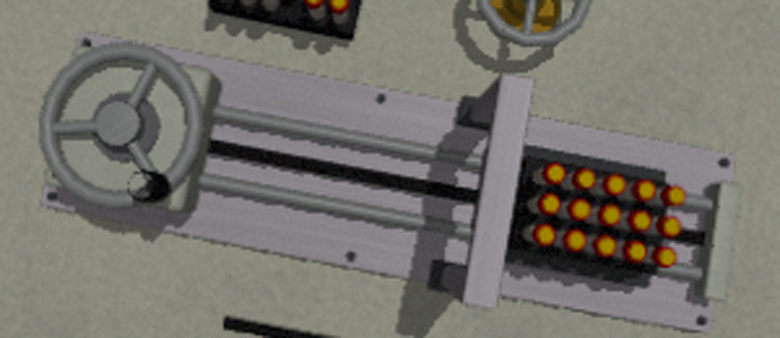

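The crop shows the hub at (118,122), the grip at (148,187) and the rack wholly to the right of the arch bar. Every size matches: wheel radius 67.8 mm, grip radius about 61 mm, arch 289 mm from the axis. The rack needs about +94 mm, or 281° clockwise. Next I grasp the crank.

```bash
cat > c.py <<'E'
from meas import *
O=np.array([.5192,.1434]); AX=np.array([.1769,.98423]); A0=np.deg2rad(-143.1); ZT=.117; ARCH=-.2885
b=np.arctan2(O[1],O[0]); c,s=np.cos(b),np.sin(b)
R=np.array([[-c,s,0],[-s,-c,0],[0,0,-1.]]); R[:,1]=[-s*-1,-c,0]; R[:,0]=np.cross(R[:,1],R[:,2])
def P(a,z=ZT,r=.060): return np.array([O[0]+r*np.cos(a),O[1]+r*np.sin(a),z])
def st(t=""):
    o=manip.get_obs(); print(t,round(o["time"],2),np.round(o["position"],4),"F",np.round(o["force"],1),"op",round(o["opening"],4),"gf",np.round(o["gripper_force"],1))
def rack():
    f=manip.grab_frame("top"); W=world(f); x,y,m=caps(f,W,AX,O)
    h2=np.uint8(m)*255; n,l,s,c=cv2.connectedComponentsWithStats(h2); r=[]
    for i in range(1,n):
        p=onplane(f,c[i][0],c[i][1],.136)[:2]-O; q=(p@AX,p@np.array([AX[1],-AX[0]]))
        if s[i,4]>8 and abs(q[1])<.04 and -.5<q[0]<-.1: r.append(q)
    return f,np.array(r)
E
python3 - <<'E'
from c import *
print(np.linalg.det(R),R.round(3).tolist())
for d in range(0,300,40): print(d,np.round(manip.solve_ik(P(A0-np.deg2rad(d)),R),2))
manip.goto(P(A0,.20),R); st()
f=manip.grab_frame("side"); cv2.imwrite("pics/s1.png",cv2.resize(cv2.cvtColor(f["img"][60:220,130:310],cv2.COLOR_RGB2BGR),None,fx=3.3,fy=3.3))
E
```

```text
1.0 [[0.964, 0.266, 0.0], [0.266, -0.964, 0.0], [0.0, 0.0, -1.0]]
0 [ 0.22  0.26  2.02 -0.    0.86  1.52]
40 [ 0.31  0.26  2.02 -0.    0.86  1.61]
80 [ 0.37  0.3   1.97 -0.    0.88  1.67]
120 [ 0.37  0.35  1.88 -0.    0.91  1.68]
160 [ 0.33  0.4   1.81 -0.    0.94  1.64]
200 [ 0.27  0.42  1.77 -0.    0.95  1.57]
240 [ 0.2   0.4   1.8  -0.    0.94  1.5 ]
280 [ 0.16  0.36  1.87 -0.    0.91  1.46]
 2.12 [0.4713 0.108  0.2001] F [ 0.4 -0.2 -0. ] op 0.0918 gf 0.0
```

View pics/s1.png

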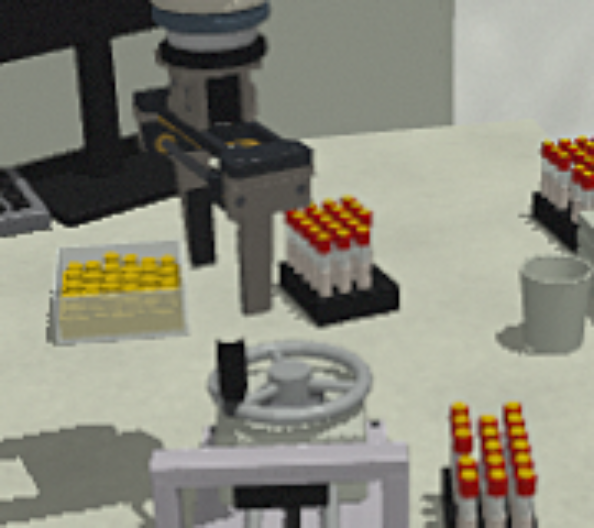

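The open fingers, with tips at (200,262) and (255,310), straddle the line above the black barrel at (231,370). Going down to grip it.

```bash
python3 - <<'E'
from c import *
manip.line_to(P(A0),vel=.1); st("down")
manip.move_gripper(.0,f_grip=25); st("grip")
f,r=rack(); print(len(r),r.mean(0))
n=0
for d in range(8,49,8):
    manip.line_to(P(A0-np.deg2rad(d)),vel=.06); st(d)
    o=manip.get_obs()
    if np.linalg.norm(o["force"][:2])>25: print("high");break
f,r=rack(); print(len(r),r.mean(0)); save(f,"t2.png")
E
```

```text
down 3.15 [0.4716 0.1075 0.1174] F [0.4 0.3 0. ] op 0.0916 gf 0.0
grip 4.19 [0.4712 0.1075 0.117 ] F [ 0.5  2.8 -0.4] op 0.0232 gf 25.0
15 [-0.38422912 -0.00079206]
8 4.53 [0.4662 0.1147 0.117 ] F [-0.9  1.8  0.1] op 0.023 gf 25.0
16 4.83 [0.4624 0.1223 0.117 ] F [-4.6 -0.2  2.9] op 0.0235 gf 25.0
24 5.12 [0.4598 0.1302 0.117 ] F [-5.4  0.3  5.7] op 0.0231 gf 25.0
32 5.41 [0.4582 0.1385 0.1169] F [-6.5  1.3  6.5] op 0.0235 gf 25.0
40 5.7 [0.4578 0.147  0.1169] F [-8.4  2.1  7.7] op 0.0227 gf 25.0
48 5.99 [0.4587 0.1554 0.1169] F [-8.5  3.6  8.9] op 0.0235 gf 25.0
15 [-0.36805166 -0.00077706]
```

View pics/t2.png

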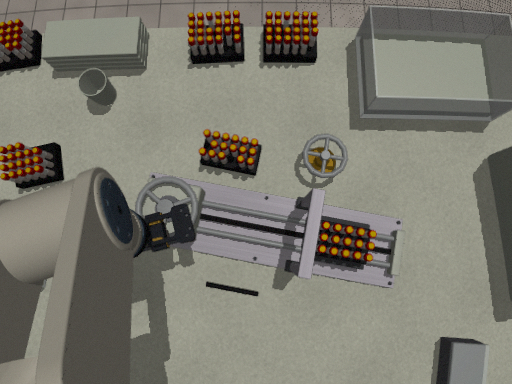

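The picture shows the gripper on the crank at (170,225) and the rack shifted left, with its caps now centred around (347,241). The wheel moved it 16.2 mm for 48°, against 16.0 expected. I carry on round, trimming the radius from the radial force.

```bash
cat > go.py <<'E'
from c import *
def turn(d0,d1,step,dr):
    n=max(1,int(np.ceil((d1-d0)/step)))
    for i,d in enumerate(np.linspace(d0,d1,n+1)[1:]):
        a=A0-np.deg2rad(d); 
        F=np.array(manip.get_obs()["force"]); fr=F[0]*np.cos(a)+F[1]*np.sin(a)
        dr=np.clip(dr+1e-4*np.clip(fr,-5,5),-.004,.004)
        manip.line_to(P(a,r=.060+dr),vel=.06)
        if i%4==3 or i==n-1: st("%.0f dr %.4f fr %.1f"%(d,dr,fr))
        if np.linalg.norm(F)>35: print("high",F);break
    return d,dr
E
python3 - <<'E'
from go import *
d,dr=turn(48,240,8,0.); print(d,dr)
f,r=rack(); r=r[np.argsort(r[:,0])]; print(len(r),np.round(r[:,0],4)); save(f,"t3.png")
E
```

```text
80 dr 0.0020 fr 7.1 7.21 [0.4741 0.1867 0.117 ] F [-3.4  5.4  0.8] op 0.0232 gf 25.0
112 dr 0.0029 fr -2.2 8.4 [0.5036 0.2041 0.117 ] F [ 2.2 -2.9 -0.9] op 0.0232 gf 25.0
144 dr 0.0018 fr -2.9 9.57 [0.5378 0.2023 0.117 ] F [ 0.8 -4.2  1.6] op 0.0236 gf 25.0
176 dr 0.0004 fr -4.2 10.74 [0.5652 0.1824 0.117 ] F [-2.3 -4.4  2.5] op 0.0235 gf 25.0
208 dr -0.0011 fr -4.0 11.91 [0.5774 0.1521 0.117 ] F [-3.3 -2.3  3. ] op 0.0234 gf 25.0
240 dr -0.0023 fr -1.1 13.04 [0.5721 0.1203 0.117 ] F [-3.5 -1.   2.5] op 0.0236 gf 25.0
240.0 -0.0022724300914781694
12 [-0.3494 -0.3486 -0.3478 -0.326  -0.3258 -0.3256 -0.2775 -0.2771 -0.2771
 -0.2567 -0.2566 -0.2562]
```

View pics/t3.png

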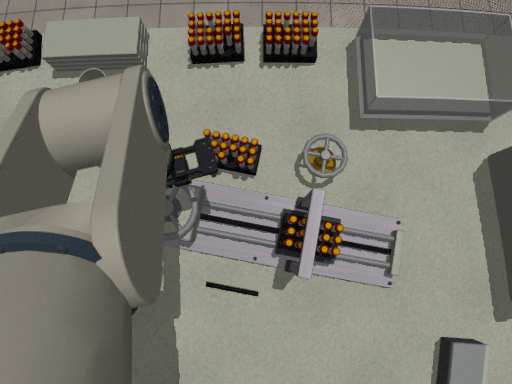

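The arm now holds the crank at about (195,165). The rack straddles the arch bar, with caps at (290,232) and (333,240). By the caps the rack centre is at y = -0.302, so about 13.5 mm is left. First I check clearance to the neighbouring rack.

```bash
python3 - <<'E'
from go import *
f=manip.grab_frame("top"); W=world(f); Z=W[...,2]
hsv=cv2.cvtColor(f["img"],cv2.COLOR_RGB2HSV); v,u=np.indices(Z.shape)
m=((hsv[...,0]<25)|(hsv[...,0]>170))&(hsv[...,1]>150)&(hsv[...,2]>90)&(u>196)&(u<265)&(v>120)&(v<180)&(Z>.05)&(Z<.2)
print("nbr",W[m].min(0),W[m].max(0))
d,dr=turn(240,272,8,-.0023); st()
f,r=rack(); r=r[np.argsort(r[:,0])]; print(len(r),np.round(r,4).tolist())
W=world(f); q=(W[...,:2]-O); y=q@AX; x=q@np.array([AX[1],-AX[0]]); Z=W[...,2]
a=(Z>.19)&(Z<.2)&(abs(x)<.075)&(y<-.24)&(y>-.33); print("arch",y[a].min(),y[a].max(),np.percentile(y[a],[2,50,98]))
dark=(f["img"].max(2)<55)&(Z>.03)&(Z<.09)&(abs(x)<.055)&(y<-.15)&(y>-.45); print("plate",dark.sum(),np.percentile(y[dark],[.5,2,98,99.5]),np.percentile(x[dark],[2,98]),np.median(Z[dark]))
E
```

```text
nbr [ 0.61655323 -0.04315876  0.05042603] [0.68899975 0.07087893 0.09625495]
272 dr -0.0029 fr -1.1 14.28 [0.5513 0.096  0.117 ] F [-2.3 -1.5  2.1] op 0.0233 gf 25.0
 14.28 [0.5513 0.096  0.117 ] F [-2.3 -1.5  2.1] op 0.0233 gf 25.0
12 [[-0.3386, -0.0014], [-0.3384, 0.022], [-0.3378, -0.0241], [-0.3168, 0.0221], [-0.3167, -0.024], [-0.3164, -0.0014], [-0.2682, -0.0225], [-0.268, 0.0227], [-0.2678, 0.0005], [-0.2465, 0.0], [-0.2465, 0.023], [-0.2464, -0.0232]]
arch -0.30110342044329125 -0.27650121116990956 [-0.30026027 -0.28837083 -0.2768762 ]
plate 1154 [-0.35142283 -0.34785075 -0.22895777 -0.22772061] [-0.04835988  0.04601776] 0.0756747220236561
```

The caps put the centre at -0.2923, while the plate mask, with ragged ends, suggests -0.2895. I look at the plate edges more carefully before the last few degrees.

```bash
python3 - <<'E'
from go import *
f,r=rack(); W=world(f); q=(W[...,:2]-O); y=q@AX; x=q@np.array([AX[1],-AX[0]]); Z=W[...,2]
m=(Z>.066)&(Z<.085)&(abs(x)<.06)&(y<-.2)&(y>-.4)
for lo in np.arange(-.05,.05,.01):
    k=m&(x>=lo)&(x<lo+.01); print(round(lo,2),k.sum(),np.sort(y[k])[:3].round(4),np.sort(y[k])[-3:].round(4),Z[k].mean().round(4) if k.any() else "")
c=f["img"][175:290,255:365]; cv2.imwrite("pics/c4.png",cv2.resize(cv2.cvtColor(c,cv2.COLOR_RGB2BGR),None,fx=5,fy=5,interpolation=cv2.INTER_CUBIC))
s=manip.grab_frame("side"); W=world(s); hs=cv2.cvtColor(s["img"],cv2.COLOR_RGB2HSV)
x,yy,mm=caps(s,W,AX,O); n,l,st_,c=cv2.connectedComponentsWithStats(np.uint8(mm)*255)
for i in range(1,n):
    p=W[l==i].mean(0); q=p[:2]-O; X=q@np.array([AX[1],-AX[0]]); Y=q@AX
    if abs(X)<.045 and -.45<Y<-.15: print("side cap",st_[i,4],c[i].round(0),X.round(4),Y.round(4),p[2].round(4))
q=W[...,:2]-O; Y=q@AX; X=q@np.array([AX[1],-AX[0]]); a=(W[...,2]>.19)&(W[...,2]<.199)&(abs(X)<.07)&(abs(Y+.29)<.04)
print("side arch",a.sum(),np.percentile(Y[a],[2,50,98]))
E
```

```text
-0.05 0 [] [] 
-0.04 161 [-0.3523 -0.3515 -0.3512] [-0.2329 -0.2326 -0.2322] 0.0763
-0.03 50 [-0.3347 -0.3339 -0.3331] [-0.2324 -0.2318 -0.2315] 0.0767
-0.02 147 [-0.3528 -0.352  -0.3506] [-0.2321 -0.2317 -0.2314] 0.0765
-0.01 117 [-0.3522 -0.3516 -0.3496] [-0.2319 -0.2316 -0.2316] 0.0768
0.0 68 [-0.3423 -0.3419 -0.3403] [-0.2322 -0.2319 -0.2315] 0.0764
0.01 174 [-0.3527 -0.3524 -0.3522] [-0.2324 -0.232  -0.2316] 0.0765
0.02 55 [-0.335  -0.3344 -0.3326] [-0.2326 -0.2322 -0.2316] 0.0768
0.03 81 [-0.3486 -0.3466 -0.3441] [-0.2329 -0.232  -0.2317] 0.0762
0.04 0 [] [] 
side cap 142 [227. 228.] 0.0223 -0.3107 0.135
side cap 142 [205. 228.] -0.0232 -0.31 0.1353
side cap 135 [215. 228.] -0.0009 -0.3107 0.1351
side arch 560 [-0.30365125 -0.29594143 -0.27860274]
```

View pics/c4.png

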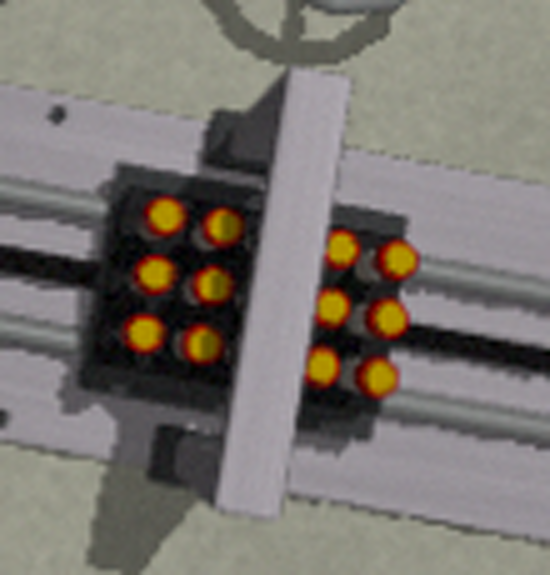

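The crop shows the tube block symmetric about its own caps, just short of the bar. Its edges at -0.3525 and -0.232 give a centre of -0.2923, which matches the caps. So 3.7 mm is left, or about 11°.

```bash
cat >> go.py <<'E'
def centre():
    f,r=rack(); W=world(f); q=W[...,:2]-O; y=q@AX; x=q@np.array([AX[1],-AX[0]]); Z=W[...,2]
    s=np.sort(r[:,0]); m=(Z>.066)&(Z<.085)&(abs(x)<.035)&(y<-.2)&(y>-.4); Y=np.sort(y[m])
    a=(Z>.19)&(Z<.2)&(abs(x)<.075)&(abs(y+.2885)<.04)
    print("caps",len(s),(s[:3].mean()+s[-3:].mean())/2,"block",Y[:3].mean(),Y[-3:].mean(),(Y[:3].mean()+Y[-3:].mean())/2,"arch",(y[a].min()+y[a].max())/2); return f
E
python3 - <<'E'
from go import *
d,dr=turn(272,283.2,6,-.0029); manip.dwell(.3); st(); centre()
E
```

```text
283 dr -0.0027 fr 0.7 14.93 [0.5418 0.0907 0.117 ] F [-1.4 -0.2  0.9] op 0.0232 gf 25.0
 15.22 [0.542  0.0908 0.117 ] F [-1.3 -1.   2.4] op 0.0235 gf 25.0
caps 12 -0.2891084822514503 block -0.3494962340352092 -0.2280283776913045 -0.28876230586325685 arch -0.2888120090322025
```

```bash
python3 - <<'E'
from go import *
manip.move_gripper(.06); st("open")
p=np.array(manip.get_obs()["position"]); p[2]=.26; manip.line_to(p,vel=.1); manip.dwell(.5); st("up")
f=centre(); save(f,"t5.png")
E
```

```text
open 15.97 [0.5422 0.091  0.117 ] F [-0.4  0.4 -0.2] op 0.0602 gf 0.0
up 18.05 [0.5422 0.091  0.26  ] F [ 0.6 -0.1 -0. ] op 0.0601 gf 0.0
caps 12 -0.28884233529753434 block -0.349621045071852 -0.2279899000044089 -0.28880547253813044 arch -0.28878486582486407
```

View pics/t5.png

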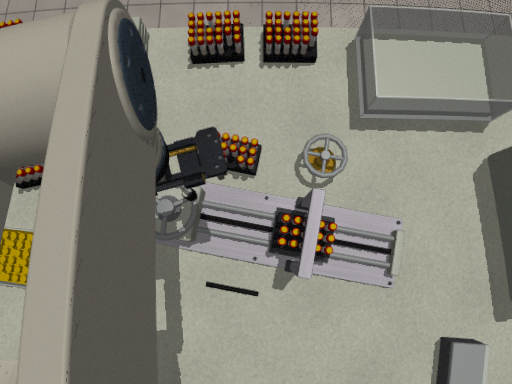

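The gripper is raised clear of the crank grip, which stands free at (190,195). The rack sits centred under the bar at about (308,234), within 0.1 mm by the measurements. Handing in.

```bash
python3 -c "
from station import manip; print(manip.finish_job())"
```

```text
the job is handed in; nothing more can be done
None
```

I turned the handwheel about 283° clockwise, which centred the rack under the arch to within about 0.1 mm by the camera. I then let go, raised the gripper clear and handed the job in at about 18 s.

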